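# Find the soft foot of the jig plate and press its shim flat

### The arm

A 7-joint arm with a two-finger parallel gripper is mounted at the origin on the work surface. World frame = base frame: x ahead of the robot, y to its left, z up, the work surface at z = 0. Lengths are in m, angles in rad, forces in N, time in s.
With the tool pointing down it reaches from about 0.4 to 0.75 m from the base axis. Payload 19.5 kg.
Tool frame: the origin (TCP) lies at the centre of the arm's flange, where the gripper is bolted on; the fingertips stand 173 mm ahead of it and the grasp point (between the pads) lies 155 mm ahead of it (nose_length is the distance from the TCP to the fingertips, in m); z points along the fingers, x is the direction in which the jaws open and shut, and the axes are right-handed (so a half turn about z gives the same grasp; the last joint's range is limited). The gripper opens to 85 mm and grips with 20 to 120 N. Pads are 22 mm wide; open, the fingers measure 114 mm over their backs; the gripper's body (76 mm by 85 mm) begins 54 mm behind the grasp point. The pads swing forward as they close: fully open they stand 13 mm farther back than shut.
Start: joints at [1.106, 0.707, -0.028, 1.485, 0.022, 0.951, -0.075], TCP at [0.236, -0.524, 0.405] pointing down, gripper open.
Joint ranges: [-2.71, 2.71], [-0.32, 2.16], [-1.57, 1.52], [0, 2.45], [-1.46, 4.6], [0, 2.02], [-2.83, 2.83]. Speed limits (rad/s): [1.89, 1.89, 2.57, 2.57, 3.01, 3.01, 3.01].

### API

Orientations are given as a rotation vector (axis times angle).
In Python, from workcell import * gives the robot as it stands.
- The arm moves only by the shell command python3 -m pendant 'ROWS'. ROWS is JSON, a list of rows, each a list of 5 numbers: the shift along the tool's x, y, z in mm, then the turn about the tool's z in degrees, then the gripper's target within -1 to 1 (shut at 1, half-way at 0, fully open at -1). A call has 1 to 20 rows; each row shifts and turns the commanded pose from where the row before left it, along the tool's axes as they then stand; what a row does not reach is not made up. A row lasts 1/10 s, in which the tool goes at most 50 mm and 8.59 degrees, less where a joint would pass 70% of its speed; a pose out of reach is approached as far as the arm can. A call is refused whole if a number of a shift passes 50 or a number of a turn 8.59, either way. A call with a gripper value outside its range is refused whole. The fingers move at their own pace and stop on an object; the grip force is fixed at half the most. Time passes only in rows, so rows that do not move let the fingers close. It gives the time, the measured TCP pose, the force and the opening at its end, in the units of the state.
- get_state(): the state, without advancing time (a new reading comes with each control period).
- snapshot(name): name is "scene" or "side" or "wrist"; returns a dict with "image" (400x640x3 uint8, red, green, blue), "z_map" (400x640 float32, m along the optical axis (not along the pixel's ray), 0 where there is no reading), "K" (3x3 intrinsics, pixels), "k1" (the pictures are not rectified: a ray, as slopes to the right and down, at radius r is drawn at 1 + k1 r^2 times it, then the intrinsics apply), "position" and "rotation" of the camera in the world; the wrist camera has in their place "mount" (4x4, takes a point from camera to tool coordinates, whose origin is the TCP and whose axes are the tool frame's). Camera axes: x right, y down, z forward; pixel columns grow to the right and rows downward; lengths in m; the calibration is good to about 2 mm. A picture is of the moment at which its call begins: read the wrist's pose just before it.
- close_job(): hands the job in, once; it reports no verdict.
The state is a dict: "t": time; "joint_pos": joint angles; "joint_velocities": joint speeds; "joint_torque": joint torques, N m; "tcp_pos": TCP position; "tool_rot": TCP orientation; "force": force on the tool from outside, world axes, zero at the start; "moment": the same for the moment, N m; "opening": finger opening in m.
Only numpy, scipy, OpenCV 4.12 (cv2) and the standard library are available. Lean on these libraries where they do the work, as an engineer would, in place of code of your own. Each camera call takes 0.05 s, during which the arm holds its last target. There are 200 camera calls.

### The job

One corner of the aluminium jig plate rocks. Press down on the plate's corners with a fingertip, one after another, until you have felt the one that gives, let go, then press that corner's raised shim tab down until it lies flat. Leave the other three tabs standing up, do not lift or shift the plate, and do not disturb the parts and tool around it.

Things in the scene. Friction and masses are not known exactly. Their poses are not given: they have to be found in the camera images.
- bed: fixed grey steel bed of the jig, 170 x 300 x 12 mm, boxed in by low walls up to 45 mm above the bench, standing on the bench; origin at the centre of its underside, x along the short side (away from the robot), y along the long side (to the left)
- plate: loose aluminium jig plate, 160 (x) x 200 (y) x 12 mm, 0.9 kg, lying level on four hidden feet above the bed, axes parallel to the bed's; origin at the centre of its underside, 52 mm above the bench. Three feet are rigid, one is soft; which one changes from start to start and cannot be seen
- corner_nl (a point): near left corner of the plate: dark 18 mm disc on its top face, right over the foot, 18 mm in from the plate's edge in x and 20 mm in y, 64 mm above the bench; press here to feel whether the corner gives. A rigid corner does not; the soft one gives from about 4 N, sinks 4 mm by about 9 N to a hard stop, and springs back
- corner_nr (a point): near right corner of the plate: dark 18 mm disc on its top face, right over the foot, 18 mm in from the plate's edge in x and 20 mm in y, 64 mm above the bench; press here to feel whether the corner gives. A rigid corner does not; the soft one gives from about 4 N, sinks 4 mm by about 9 N to a hard stop, and springs back
- corner_fl (a point): far left corner of the plate: dark 18 mm disc on its top face, right over the foot, 18 mm in from the plate's edge in x and 20 mm in y, 64 mm above the bench; press here to feel whether the corner gives. A rigid corner does not; the soft one gives from about 4 N, sinks 4 mm by about 9 N to a hard stop, and springs back
- corner_fr (a point): far right corner of the plate: dark 18 mm disc on its top face, right over the foot, 18 mm in from the plate's edge in x and 20 mm in y, 64 mm above the bench; press here to feel whether the corner gives. A rigid corner does not; the soft one gives from about 4 N, sinks 4 mm by about 9 N to a hard stop, and springs back
- tab_nl (a point): where to press the near left shim tab: on its top face, 36 mm out from its hinge, 8 mm short of its tip. The tab is a steel strip 24 mm wide, 5 mm thick, sticking out along the bed's +y past the plate's edge, level with its corner disc in x, outer end raised. Pressed down the point sinks about 12 mm until the tab is level, top face 51.5 mm above the bench
- tab_nr (a point): where to press the near right shim tab: on its top face, 36 mm out from its hinge, 8 mm short of its tip. The tab is a steel strip 24 mm wide, 5 mm thick, sticking out along the bed's -y past the plate's edge, level with its corner disc in x, outer end raised. Pressed down the point sinks about 12 mm until the tab is level, top face 51.5 mm above the bench
- tab_fl (a point): where to press the far left shim tab: on its top face, 36 mm out from its hinge, 8 mm short of its tip. The tab is a steel strip 24 mm wide, 5 mm thick, sticking out along the bed's +y past the plate's edge, level with its corner disc in x, outer end raised. Pressed down the point sinks about 12 mm until the tab is level, top face 51.5 mm above the bench
- tab_fr (a point): where to press the far right shim tab: on its top face, 36 mm out from its hinge, 8 mm short of its tip. The tab is a steel strip 24 mm wide, 5 mm thick, sticking out along the bed's -y past the plate's edge, level with its corner disc in x, outer end raised. Pressed down the point sinks about 12 mm until the tab is level, top face 51.5 mm above the bench
- shim_nl (a joint): angle of the near left shim tab: 0 to 0.03 at the start, outer end tilted up 0.35 rad; 0.35 = level, pressed flat. Stiff hinge (about 6 N at the pressing point) that stays where it is left. Pushed flat, its inner end fills the gap under the plate's corner; at a rigid corner there is no gap and it jams about two thirds of the way
- shim_nr (a joint): angle of the near right shim tab: 0 to 0.03 at the start, outer end tilted up 0.35 rad; 0.35 = level, pressed flat. Stiff hinge (about 6 N at the pressing point) that stays where it is left. Pushed flat, its inner end fills the gap under the plate's corner; at a rigid corner there is no gap and it jams about two thirds of the way
- shim_fl (a joint): angle of the far left shim tab: 0 to 0.03 at the start, outer end tilted up 0.35 rad; 0.35 = level, pressed flat. Stiff hinge (about 6 N at the pressing point) that stays where it is left. Pushed flat, its inner end fills the gap under the plate's corner; at a rigid corner there is no gap and it jams about two thirds of the way
- shim_fr (a joint): angle of the far right shim tab: 0 to 0.03 at the start, outer end tilted up 0.35 rad; 0.35 = level, pressed flat. Stiff hinge (about 6 N at the pressing point) that stays where it is left. Pushed flat, its inner end fills the gap under the plate's corner; at a rigid corner there is no gap and it jams about two thirds of the way
- housing: bystander: black turned ring, 50 mm diameter, 38 mm high, standing loose in a grey ring (68 mm wide, 10 mm high) in the middle of the plate, its top 38 mm above the plate; origin at the centre of its underside
- spare: bystander: black stepped turned part, 48 mm diameter, 45 mm high, standing on the bench beyond the jig; origin at the centre of its underside
- collar: bystander: black collar, 48 mm diameter, 22 mm high, on the bench beyond the jig; origin at the centre of its underside
- driver: bystander: screwdriver lying on the bench to the left of the jig, along its x axis

How it is judged:
On the way, in this order (a step that is already met when the one before it is completed fails the run):
1. the rocking corner of the plate is pressed down with the fingers so that it gives (2 mm or more), with all shim tabs still up (height (world z) of any of corner_nl, corner_nr, corner_fl, corner_fr below 0.062 m and contact force between the fingers and plate above 1 N and value of joint each of shim_nl, shim_nr, shim_fl, shim_fr below 0.1 rad), for 0.1 s.
2. the plate is let go, and the tab of the rocking corner is pressed flat, the other three still up (((value of joint shim_nl above 0.3 rad and value of joint each of shim_nr, shim_fl, shim_fr below 0.1 rad) or (value of joint shim_nr above 0.3 rad and value of joint each of shim_nl, shim_fl, shim_fr below 0.1 rad) or (value of joint shim_fl above 0.3 rad and value of joint each of shim_nl, shim_nr, shim_fr below 0.1 rad) or (value of joint shim_fr above 0.3 rad and value of joint each of shim_nl, shim_nr, shim_fl below 0.1 rad)) and contact force between the fingers and plate below 0.5 N), for 0.2 s.
At the end, for the whole second after the job is handed in: the rocking corner's tab is flat (joint above 0.30 of 0.35 rad), the other three tabs are still up (below 0.10 rad), the plate lies level (within 0.012 rad), at rest and within 10 mm of its start, and the bystanders stand within 25 mm of where they were (((value of joint shim_nl above 0.3 rad and value of joint each of shim_nr, shim_fl, shim_fr below 0.1 rad) or (value of joint shim_nr above 0.3 rad and value of joint each of shim_nl, shim_fl, shim_fr below 0.1 rad) or (value of joint shim_fl above 0.3 rad and value of joint each of shim_nl, shim_nr, shim_fr below 0.1 rad) or (value of joint shim_fr above 0.3 rad and value of joint each of shim_nl, shim_nr, shim_fl below 0.1 rad)) and angle between plate's own z axis and vertical below 0.012 rad and linear speed of plate below 0.01 m/s and distance of plate from where it was at the start of the episode below 0.01 m and distance of each of housing, spare, collar, driver from where it was at the start of the episode below 0.025 m and angle between each of housing, spare, collar's own z axis and vertical below 0.15 rad); the robot touches nothing.
It fails at once if the plate is lifted or shifted by more than 15 mm (distance of plate from where it was at the start of the episode above 0.015 m).
It fails at once if a part or the tool near the work is lifted, knocked over or moved more than 30 mm (distance of any of housing, spare, collar, driver from where it was at the start of the episode above 0.03 m or angle between any of housing, spare, collar's own z axis and vertical above 0.4 rad).
It also fails if it takes over 58 s, if anything falls off the work surface, if the arm or the gripper's body presses on something with over 40 N, if the wrist force passes 120 N, or if a joint passes its speed limit or range.

## Working session

There is one attempt and no reset: what is moved stays moved. The work goes in short steps, Python scripts to look and compute and a shell command to move; the robot and the scene stay as the last step left them, time stands still between calls to the robot, and variables do not carry over. Pictures are saved under pics/ and viewed, about 8 in all and at most 12, crops included, and the job is handed in when it is done.

```bash
mkdir -p pics
cat > h.py <<'E'
from workcell import *
import numpy as np, cv2
from scipy.spatial.transform import Rotation as R
def cloud(s):
    K=s["K"];h,w=s["z_map"].shape
    u,v=np.meshgrid(np.arange(w),np.arange(h))
    d=np.stack([(u-K[0,2])/K[0,0],(v-K[1,2])/K[1,1]],-1)
    x=d.copy()
    for _ in range(10): x=d/(1+s["k1"]*(x**2).sum(-1,keepdims=True))
    z=s["z_map"][...,None]
    p=np.concatenate([x*z,z],-1)
    return p@np.array(s["rotation"]).T+np.array(s["position"])
E
python3 - <<'E'
from h import *
st=get_state();print(st)
ims=[]
for n in ("scene","side"):
    s=snapshot(n);np.save(n+".npy",cloud(s));print(n,s["position"],s["rotation"],s["k1"])
    cv2.imwrite(f"pics/{n}.png",s["image"][...,::-1])
E
```

```text
{'t': 0.0, 'joint_pos': array([ 1.1062606 ,  0.70706249, -0.027619  ,  1.48497692,  0.02204502,
        0.95090671, -0.07547638]), 'joint_velocities': array([-0.00137547, -0.00106945,  0.00078706,  0.00216284, -0.00028564,
       -0.00078928, -0.00149594]), 'joint_torque': array([ 9.09624323e-04, -8.83214664e+01,  1.23483807e+00, -2.36167574e+01,
        1.68922992e-02,  6.64269843e-03, -1.18194903e-04]), 'tcp_pos': array([ 0.23592158, -0.52429339,  0.40425582]), 'tool_rot': array([-2.63775503e+00,  1.70547304e+00,  1.44032898e-03]), 'force': array([-0.77391396, -0.96956852,  0.46740057]), 'moment': array([-0.00824541,  0.05276434,  0.01327113]), 'opening': 0.08543856186532242}Traceback (most recent call last):
  File "<stdin>", line 5, in <module>
  File "h.py", line 12, in cloud
    return p@np.array(s["rotation"]).T+np.array(s["position"])
           ~~~~~~~~~~~~~~~~~~~~~~~~~~~^~~~~~~~~~~~~~~~~~~~~~~~
ValueError: operands could not be broadcast together with shapes (400,640) (3,)
```

```bash
sed -i 's/np.array(s\["rotation"\]).T/R.from_rotvec(s["rotation"]).as_matrix().T/' h.py
python3 - <<'E'
from h import *
for n in ("scene","side"):
    s=snapshot(n);np.save(n+".npy",cloud(s));print(n,s["position"],s["rotation"],s["k1"])
    cv2.imwrite(f"pics/{n}.png",s["image"][...,::-1])
E
```

```text
scene [ 0.85070418 -0.16411633  0.67334677] [-2.40108602 -1.05938825  0.30890275] 0.0006602672663679921
side [0.02442014 0.82326987 0.55567906] [-0.74322103  2.33450526 -1.38110393] -0.03235837320175163
```

View pics/scene.png

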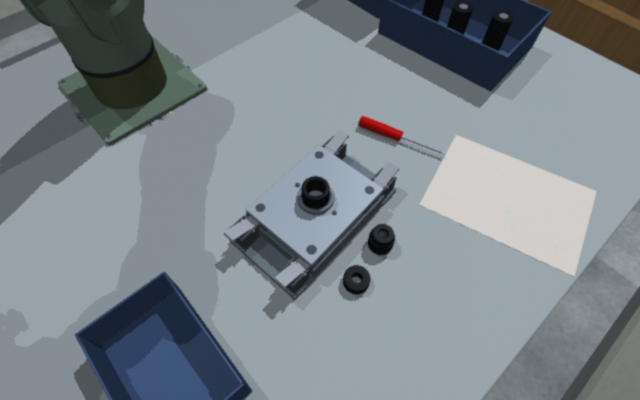

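View pics/side.png

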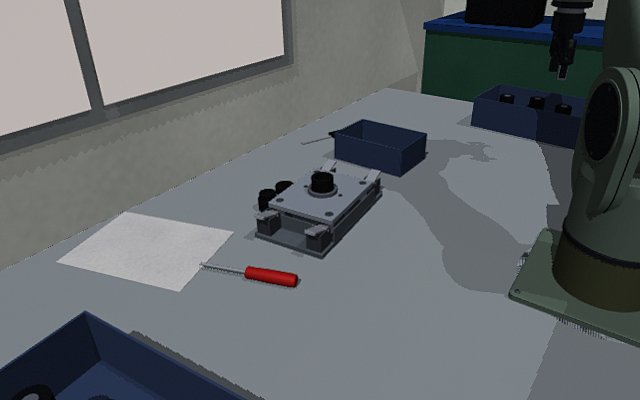

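Scene view: discs at about NL (319,155), FL (369,190), NR (260,207), FR (311,249). The housing is at (315,192), the driver at (400,135), and spare and collar at (381,239) and (356,280).

Run:
```python
from h import *
s=snapshot("scene");P=cloud(s);g=cv2.cvtColor(s["image"],cv2.COLOR_RGB2GRAY)
D={}
for n,(u,v) in dict(nl=(319,155),fl=(369,190),nr=(260,207),fr=(311,249)).items():
    w=8;sub=g[v-w:v+w+1,u-w:u+w+1];pts=P[v-w:v+w+1,u-w:u+w+1]
    m=(sub<120)&(abs(pts[...,2]-.064)<.008)
    D[n]=np.median(pts[m],0);print(n,m.sum(),D[n],pts[m].mean(0),sub.min(),np.median(sub))
c=sum(D.values())/4
print("c",c)
ex=(D['fl']+D['fr']-D['nl']-D['nr'])/2;ey=(D['nl']+D['fl']-D['nr']-D['fr'])/2
print(ex,ey,np.linalg.norm(ex),np.linalg.norm(ey))
print(np.degrees([np.arctan2(ex[1],ex[0]),np.arctan2(-ey[0],ey[1])]))
a=(np.arctan2(ex[1],ex[0])*124+np.arctan2(-ey[0],ey[1])*160)/284
X=np.array([np.cos(a),np.sin(a)]);Y=np.array([-X[1],X[0]])
print("yaw",np.degrees(a))
for n,sx,sy in (("nl",-1,1),("nr",-1,-1),("fl",1,1),("fr",1,-1)):
    print(n,"disc",c[:2]+62*.001*sx*X+.08*sy*Y)
# points above in local frame
q=P.reshape(-1,3);l=(q[:,:2]-c[:2])@np.stack([X,Y],1)
for n,sx,sy in (("nl",-1,1),("nr",-1,-1),("fl",1,1),("fr",1,-1)):
    m=(abs(l[:,0]-sx*.062)<.008)&(l[:,1]*sy>.1)&(l[:,1]*sy<.16)&(q[:,2]>.048)
    o=np.c_[l[m,1]*sy,q[m,2]];o=o[o[:,0].argsort()]
    print(n,m.sum(),np.round(o[::max(1,len(o)//14)]*1000).tolist())
T=R.from_rotvec(get_state()["tool_rot"]).as_matrix();print(T)
```

```text
nl 46 [0.49823851 0.15944694 0.06389419] [0.49799943 0.15952986 0.06367073] 76 161.0
fl 59 [0.62151397 0.17252616 0.06339869] [0.62282238 0.17254215 0.06330648] 56 174.0
nr 63 [0.51497501 0.00099709 0.06358372] [5.14953797e-01 3.23076153e-04 6.35713547e-02] 75 159.0
fr 73 [0.63824892 0.01374423 0.06373888] [0.63877866 0.01389821 0.0637129 ] 73 164.0
c [0.5682441  0.08667861 0.06365387]
[ 0.12327468  0.01291318 -0.00017017] [-1.67357248e-02  1.58615890e-01 -1.48667532e-05] 0.12394929194784249 0.15949634909003566
[5.97999866 6.02305158]
yaw 6.004253829669875
nl disc [0.49821604 0.15975439]
nr disc [0.51495241 0.00063213]
fl disc [0.62153579 0.17272508]
fr disc [0.63827216 0.01360282]
nl 179 [[108.0, 50.0], [113.0, 51.0], [115.0, 53.0], [118.0, 51.0], [122.0, 55.0], [125.0, 55.0], [129.0, 55.0], [132.0, 57.0], [135.0, 57.0], [139.0, 60.0], [142.0, 62.0], [144.0, 61.0], [147.0, 63.0], [151.0, 62.0], [154.0, 63.0]]
nr 232 [[100.0, 59.0], [107.0, 49.0], [113.0, 49.0], [117.0, 52.0], [121.0, 54.0], [125.0, 55.0], [129.0, 55.0], [133.0, 57.0], [137.0, 59.0], [140.0, 58.0], [144.0, 62.0], [148.0, 62.0], [152.0, 63.0], [155.0, 66.0], [158.0, 64.0]]
fl 206 [[108.0, 50.0], [112.0, 52.0], [116.0, 51.0], [119.0, 52.0], [122.0, 53.0], [125.0, 55.0], [129.0, 54.0], [132.0, 57.0], [135.0, 59.0], [138.0, 58.0], [141.0, 59.0], [145.0, 60.0], [148.0, 62.0], [152.0, 63.0], [154.0, 64.0]]
fr 274 [[100.0, 59.0], [109.0, 49.0], [114.0, 51.0], [119.0, 52.0], [123.0, 54.0], [126.0, 54.0], [130.0, 57.0], [134.0, 59.0], [138.0, 59.0], [141.0, 61.0], [145.0, 61.0], [149.0, 61.0], [152.0, 64.0], [156.0, 65.0], [158.0, 63.0]]
[[ 4.10327848e-01 -9.11938023e-01 -3.15240643e-04]
 [-9.11937824e-01 -4.10327967e-01  6.04277611e-04]
 [-6.80415783e-04  3.95279343e-05 -9.99999768e-01]]
```

```bash
cat > to.py <<'E'
from h import *
import sys
c=np.array([.56824,.08668]);a=np.radians(6.0);X=np.array([np.cos(a),np.sin(a)]);Y=np.array([-X[1],X[0]])
st=get_state();T=R.from_rotvec(st["tool_rot"]).as_matrix();p=st["tcp_pos"]
print("t",round(st["t"],2),"local mm",np.round(np.r_[(p[:2]-c)@X,(p[:2]-c)@Y,p[2]-.173]*1000,1),"F",np.round(st["force"],1),"open",round(st["opening"],4),"xang",round(np.degrees(np.arctan2(T[1,0],T[0,0])),2),"tilt",np.round(T[:2,2],4))
if len(sys.argv)>1:
    lx,ly,z=[float(v)/1000 for v in sys.argv[1:]]
    d=np.r_[c+lx*X+ly*Y,z+.173]-p
    print("tool shift mm",np.round(d@T*1000,1))
E
python3 -m pendant '[[0,0,0,6.08,1],[0,0,0,6.08,1],[0,0,0,6.08,1],[-38,-25.6,3,0,1],[-38,-25.6,3,0,1],[-38,-25.6,3,0,1],[-38,-25.6,3,0,1],[-38,-25.6,3,0,1],[-38,-25.6,3,0,1],[-38,-25.6,3,0,1],[-38,-25.6,3,0,1],[-38,-25.6,3,0,1],[-38,-25.6,3,0,1],[-38,-25.6,3,0,1],[-38,-25.6,3,0,1],[0,0,0,0,1]]'; python3 to.py -62 -80 90
```

```text
t: 1.8
tcp_pos: [0.4956, -0.0333, 0.3679]
tool_rot: [-2.341, 2.092, 0.002]
force: [-0.3, -1.2, -0.7]
opening: 0.0002
t 1.8 local mm [ -84.7 -111.8  194.9] F [-0.3 -1.2 -0.7] open 0.0002 xang -83.58 tilt [0.0001 0.0024]
tool shift mm [-31.4 -22.9 105. ]
```

```bash
python3 -m pendant '[[-16,-11.5,20,0,1],[-15.5,-11.5,35,0,1],[0,0,35,0,1],[0,0,22,0,1],[0,0,6,0,1],[0,0,0,0,1],[0,0,0,0,1]]'; python3 to.py -62 -80 68
```

```text
t: 2.5
tcp_pos: [0.5137, -0.0053, 0.2518]
tool_rot: [-2.333, 2.102, -0.001]
force: [0.2, 0.6, 0.4]
opening: 0.0002
t 2.5 local mm [-63.8 -85.8  78.8] F [0.2 0.6 0.4] open 0.0002 xang -84.03 tilt [0.0013 0.0001]
tool shift mm [-5.8 -1.8 10.8]
```

```bash
python3 -m pendant '[[-5.8,-1.8,6,0,1],[0,0,4.8,0,1],[0,0,0,0,1],[0,0,0,0,1],[0,0,0,0,1]]'; python3 to.py -62 -80 62
```

```text
t: 3.0
tcp_pos: [0.5147, 0.0008, 0.2401]
tool_rot: [-2.334, 2.103, -0.0]
force: [0.0, -0.6, 0.5]
opening: -0.0001
t 3.0 local mm [-62.2 -79.9  67.1] F [ 0.  -0.6  0.5] open -0.0001 xang -84.02 tilt [0.0001 0.    ]
tool shift mm [ 0.1 -0.2  5.1]
```

Press in small steps; watch force against height.

```bash
python3 -m pendant '[[0,0,2,0,1],[0,0,1,0,1],[0,0,0,0,1]]'; python3 -m pendant '[[0,0,1,0,1],[0,0,0,0,1],[0,0,0,0,1]]';  python3 -m pendant '[[0,0,1,0,1],[0,0,0,0,1],[0,0,0,0,1]]'; python3 to.py
```

```text
t: 3.3
tcp_pos: [0.5147, 0.0008, 0.2369]
tool_rot: [-2.334, 2.103, -0.0]
force: [-1.6, -0.4, 3.7]
opening: -0.0002
t: 3.6
tcp_pos: [0.5147, 0.0008, 0.236]
tool_rot: [2.334, -2.103, -0.0]
force: [-1.4, -1.0, 4.4]
opening: -0.0004
t: 3.9
tcp_pos: [0.5146, 0.0007, 0.235]
tool_rot: [2.334, -2.103, -0.0]
force: [-2.0, -2.5, 7.5]
opening: -0.0002
t 3.9 local mm [-62.3 -79.9  62. ] F [-2.  -2.5  7.5] open -0.0002 xang -84.03 tilt [-0.0002 -0.0001]
```

```bash
python3 -m pendant '[[0,0,1,0,1],[0,0,0,0,1],[0,0,0,0,1]]'; python3 -m pendant '[[0,0,1,0,1],[0,0,0,0,1],[0,0,0,0,1]]';  python3 -m pendant '[[0,0,1,0,1],[0,0,0,0,1],[0,0,0,0,1]]'; python3 to.py
```

```text
t: 4.2
tcp_pos: [0.5146, 0.0007, 0.234]
tool_rot: [2.334, -2.103, -0.0]
force: [-3.1, -2.6, 6.9]
opening: 0.0001
t: 4.5
tcp_pos: [0.5145, 0.0006, 0.2335]
tool_rot: [2.334, -2.103, 0.0]
force: [-4.6, -2.1, 19.4]
opening: 0.0001
t: 4.8
tcp_pos: [0.5145, 0.0005, 0.2332]
tool_rot: [-2.334, 2.103, -0.0]
force: [-9.5, -1.9, 37.7]
opening: 0.0003
t 4.8 local mm [-62.5 -80.   60.2] F [-9.5 -1.9 37.7] open 0.0003 xang -84.04 tilt [ 0.0004 -0.    ]
```

Run:
```python
from h import *
s=snapshot("scene");P=cloud(s)
for n,(u,v) in dict(nl=(319,155),fl=(369,190),fr=(311,249)).items():
    q=P[v-3:v+4,u-3:u+4,2];print(n,np.round(1000*np.median(q),2))
```

```text
nl 63.98
fl 68.2
fr 63.86
```

NR yields 4 mm (64 to 60 mm at 4–7 N), then hits a hard stop, and FL rises. That is the rocking corner. Release and go over tab NR.

```bash
python3 -m pendant '[[0,0,-4,0,1],[0,0,-10,0,1],[0,0,-12,0,1],[24,0,0,0,1],[24,0,0,0,1],[21,0,0,0,1],[0,0,0,0,1],[0,0,0,0,1],[0,0,0,0,1]]'; python3 to.py -62 -149 70
```

```text
t: 5.75
tcp_pos: [0.5219, -0.0669, 0.2582]
tool_rot: [-2.335, 2.101, 0.0]
force: [-0.3, 0.5, -0.3]
opening: 0.0002
t 5.75 local mm [ -62.1 -147.9   85.2] F [-0.3  0.5 -0.3] open 0.0002 xang -83.96 tilt [0.0001 0.0005]
tool shift mm [ 1.1 -0.1 15.2]
```

Run:
```python
from h import *
s=snapshot("scene");cv2.imwrite("pics/s2.png",cv2.resize(s["image"][110:310,160:460,::-1],None,fx=2.5,fy=2.5))
```

```text
(no output)
```

View pics/s2.png

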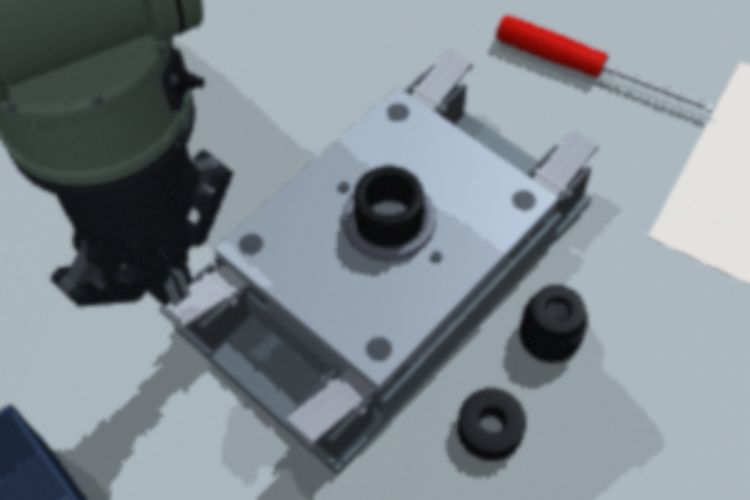

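The plate is back level and the fingertips (about 175,290 in the crop) are over the outer end of tab NR. Pressing it down.

```bash
python3 -m pendant '[[1,0,8,0,1],[0,0,7,0,1],[0,0,5,0,1],[0,0,3,0,1],[0,0,3,0,1],[0,0,2,0,1],[0,0,2,0,1],[0,0,0,0,1],[0,0,0,0,1]]'; python3 to.py -62 -149 51
```

```text
t: 6.7
tcp_pos: [0.5219, -0.0686, 0.2277]
tool_rot: [2.334, -2.102, -0.001]
force: [-0.4, -0.1, 0.6]
opening: 0.0003
t 6.7 local mm [ -62.3 -149.6   54.7] F [-0.4 -0.1  0.6] open 0.0003 xang -84.01 tilt [-0.0005  0.0004]
tool shift mm [-0.6 -0.3  3.7]
```

```bash
python3 -m pendant '[[0,0,1.5,0,1],[0,0,0,0,1]]'; python3 -m pendant '[[0,0,1.5,0,1],[0,0,0,0,1]]';python3 -m pendant '[[0,0,1,0,1],[0,0,0,0,1]]'; python3 to.py -62 -149 51
python3 - <<'E'
from h import *
s=snapshot("scene");cv2.imwrite("pics/s3.png",cv2.resize(s["image"][180:310,210:350,::-1],None,fx=4,fy=4))
E
```

```text
t: 6.9
tcp_pos: [0.5219, -0.0687, 0.2263]
tool_rot: [2.334, -2.102, -0.0]
force: [-0.4, -0.2, 2.4]
opening: 0.0001
t: 7.1
tcp_pos: [0.522, -0.0688, 0.2249]
tool_rot: [-2.334, 2.102, 0.0]
force: [-0.9, -0.7, 3.2]
opening: 0.0004
t: 7.3
tcp_pos: [0.522, -0.0688, 0.2244]
tool_rot: [-2.334, 2.102, -0.0]
force: [-2.9, -0.7, 16.0]
opening: -0.0001
t 7.3 local mm [ -62.3 -149.8   51.4] F [-2.9 -0.7 16. ] open -0.0001 xang -84.02 tilt [0.0004 0.0001]
tool shift mm [-0.8 -0.3  0.4]
```

View pics/s3.png

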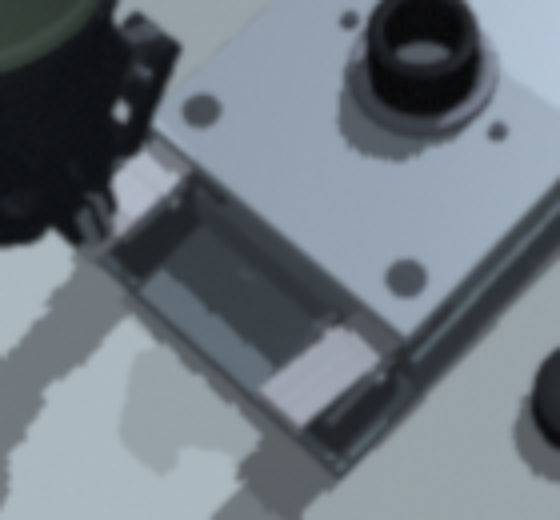

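The tab bottomed at 51.4 mm, which is level. Press slightly, hold, then retreat upward and check.

```bash
python3 -m pendant '[[0,0,0.5,0,1],[0,0,0,0,1],[0,0,0,0,1],[0,0,0,0,1]]'; python3 -m pendant '[[0,0,-6,0,1],[0,0,-15,0,1],[0,0,-35,0,1],[0,0,-40,0,1],[30,0,-40,0,1],[45,0,0,0,1],[45,0,0,0,1],[45,0,0,0,1],[0,0,0,0,1],[0,0,0,0,1],[0,0,0,0,1],[0,0,0,0,1]]'; python3 to.py
python3 - <<'E'
from h import *
s=snapshot("scene");P=cloud(s);q=P.reshape(-1,3)
cv2.imwrite("pics/s4.png",cv2.resize(s["image"][110:310,160:460,::-1],None,fx=2.5,fy=2.5))
c=np.array([.56824,.08668]);a=np.radians(6.0);X=np.array([np.cos(a),np.sin(a)]);Y=np.array([-X[1],X[0]])
l=(q[:,:2]-c)@np.stack([X,Y],1)
for n,sx,sy in (("nl",-1,1),("nr",-1,-1),("fl",1,1),("fr",1,-1)):
    f=lambda lo,hi:np.round(1000*np.median(q[(abs(l[:,0]-sx*.062)<.008)&(l[:,1]*sy>lo)&(l[:,1]*sy<hi)&(q[:,2]>.046),2]),1)
    print(n,"disc",f(.072,.088),"tab inner/outer",f(.115,.13),f(.142,.155))
E
```

```text
t: 7.75
tcp_pos: [0.522, -0.0688, 0.2242]
tool_rot: [-2.334, 2.102, -0.001]
force: [-4.1, 0.0, 24.7]
opening: -0.0001
t: 8.95
tcp_pos: [0.5394, -0.2318, 0.3594]
tool_rot: [-2.336, 2.101, 0.001]
force: [-0.2, 0.0, -0.1]
opening: -0.0002
t 8.95 local mm [ -62.  -313.7  186.4] F [-0.2  0.  -0.1] open -0.0002 xang -83.93 tilt [-0.0001  0.0006]
nl disc 63.5 tab inner/outer 53.5 62.3
nr disc 63.8 tab inner/outer 51.0 50.7
fl disc 63.6 tab inner/outer 53.4 61.8
fr disc 63.4 tab inner/outer 53.2 62.5
```

View pics/s4.png

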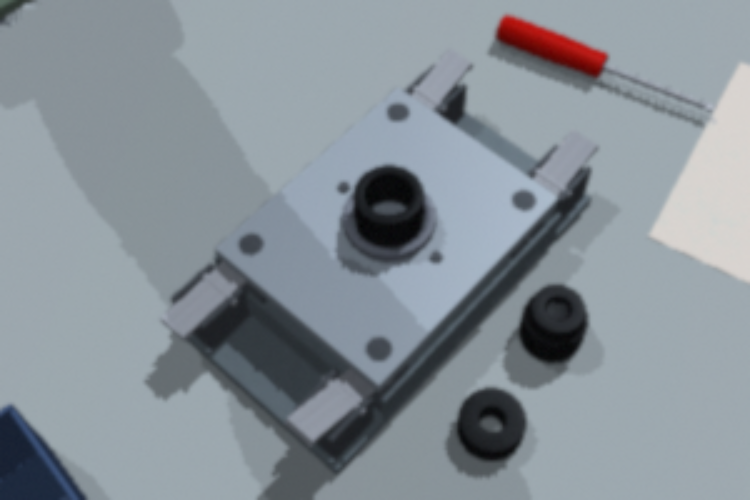

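The picture shows tab NR (205,300) flat, the other three still up, and the plate and surrounding parts where they were. Handing in.

```bash
python3 -c "
from workcell import *
close_job()"
```

```text
the job is handed in; nothing more can be done
```

The near right corner was the one that rocked, and its shim tab is now pressed flat. The job was handed in at about 9 s on the robot's clock; no verdict is reported.

- **Finding the corner:** I pressed near right first. It sank from 64 to 60 mm at about 4–7 N and then hit a hard stop, while the far left corner rose about 4 mm. That was clear enough that I did not press the other three corners. The push into the stop peaked at about 38 N.
- **Pressing the tab:** after letting go, I pressed its tab to its stop at about 51.4 mm (25 N) and held it briefly. I then moved the arm clear.
- **Last checks:** the depth readings put the near right tab level at about 51 mm. The other three tabs are still up, with their outer ends at about 62 mm. All four plate discs read 63.4–63.8 mm, so the plate is level. In the picture, the housing, spare, collar and driver looked unmoved, but I did not measure their positions. Force on the tool was about zero.

No check failed or disagreed.

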